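# Guard the vortex mixer and hold a sample jar down in its sprung cradle

### The arm

A 6-joint arm with a two-finger parallel gripper is mounted at the origin on the work surface; the furniture and walls round the work are solid. World frame = base frame: x ahead of the robot, y to its left, z up, the work surface at z = 0. Lengths are in mm, angles in rad, forces in N, time in s.
With the tool pointing down it reaches from about 275 to 1000 mm from the base axis. Payload 8.4 kg.
Tool frame: the origin (TCP) lies at the very end of the fingers, on their centre line; the grasp point (between the pads) lies 19 mm behind it; z points along the fingers, y is the line along which they close (so a half turn about z gives the same grasp; the last joint's range is limited). The gripper opens to 85 mm and grips with 20 to 120 N. Pads are 22 mm wide; open, the fingers measure 114 mm over their backs; the gripper's body (76 mm by 85 mm) begins 54 mm behind the grasp point. The pads swing forward as they close: fully open they stand 13 mm farther back than shut.
Start: joints at [1.173, 0.353, 1.633, -0, 1.155, -0.002], TCP at [240.965, 576.683, 231.281] pointing down, gripper open.
Joint ranges: [-2.63, 2.63], [-0.92, 2.1], [0.06, 2.66], [-1.3, 4.44], [0, 2.69], [-3.02, 3.02]. Speed limits (rad/s): [2.22, 2.22, 2.79, 3.14, 3.14, 3.14].

### API

Orientations are given as [roll, pitch, yaw] about the fixed x, y, z axes, in that order (R = Rz(yaw) Ry(pitch) Rx(roll)).
In Python, from rig import r, vision gives the robot as it stands. The module is installed in compiled form; this text tells all that it offers.
- The arm moves only by the tool play_rows, never from a script. Its argument "steps" is a list of rows, each an object with "delta_pos": the shift along the tool's x, y, z in cm, a list of three; "yaw": the turn about the tool's z in rad; "jaw": the opening in per cent of the stroke, from 0 (shut) to 100 (fully open). A call has exactly 8 rows; each row is the pose to reach, as a shift and turn from the pose commanded when the call began, along the tool's axes at that moment; what a row does not reach only later rows make up. A row lasts 1/10 s, in which the tool goes at most 50 mm and 8.59 degrees, less where a joint would pass 70% of its speed; a pose out of reach is approached as far as the arm can. A call with a gripper value outside its range is refused whole. The fingers move at their own pace and stop on an object; "grip_force" is the grip in N (left out, the last holds). Time passes only in rows, so rows that repeat a pose let the fingers close, or fill a call up. It gives the time, the measured TCP pose, the force, the opening and the grip force at its end, in the units of the state.
- r.sense(): the state, without advancing time (a new reading comes with each control period).
- vision.grab_frame(name): name is "side" or "top" or "wrist"; returns (picture, depth): 384x512x3 uint8, red, green, blue; 384x512 float32, mm along the optical axis (not along the pixel's ray), 0 where there is no reading.
- vision.calibration(name): a dict with "mtx" (3x3 intrinsics, pixels), "k1" (the pictures are not rectified: a ray, as slopes to the right and down, at radius r is drawn at 1 + k1 r^2 times it, then the intrinsics apply), "extrinsics" (4x4, takes a point from camera to world coordinates). Camera axes: x right, y down, z forward; pixel columns grow to the right and rows downward; lengths in mm; the calibration is good to about 2 mm. A picture is of the moment at which its call begins: read the wrist's pose just before it. calibration takes no time and is no camera call; for the wrist camera it gives the pose at the moment of the call.
- r.sign_off(): hands the job in; it is judged then, once.
Trained networks look in the newest picture that a camera, given by its name, has taken for a name from the list of things; names that differ only in an ending like _2 or _b are one class to them, and where a whole thing is asked for, a point or a joint stands for the part that bears it (a point fixed in the world has none). Each returns a list of dicts, best first, with "conf" (0 to 1); they miss things now and then, are a little off and sometimes report something else, mostly with a low value. They report only what shows in the picture. A call takes as long as a camera call. They do not tell look-alikes from the thing itself.
- vision.cut_out(camera, thing): "region" (384x512 bool, what is visible of it) and "uv" ([column, row] in pixels, amid what is visible of it).
- vision.landmark_of(camera, thing): "uv" ([column, row] in pixels: a listed point, or the origin of a listed thing).
The state is a dict: "clock": time; "qpos": joint angles; "qvel": joint speeds; "joint_efforts": joint torques, N m; "eef_pos": TCP position; "tcp_rot": TCP orientation; "contact_force": force on the tool from outside, world axes, zero at the start; "wrist_torque": the same for the moment, N m; "opening": opening from 0.0 (shut) to 1.0 (fully open); "grasp_force": force on a finger pad.
Only numpy, scipy, OpenCV 4.12 (cv2) and the standard library are available. Lean on these libraries where they do the work, as an engineer would, in place of code of your own. Each camera call takes 0.05 s, during which the arm holds its last target. There are 200 camera calls.

### The job

Get the mixer ready and mix the small sample jar: first hook the folded splash guard over the rail behind the mixer at the rail's left end (the end farther from the mixer), slide it along the rail until it hangs midway between the two dark rings, and let go of it. Then set the small jar upright in the mixer's sprung cradle and press it down until the rim of the cradle is level with the fixed steel ring around it; finish while still holding it pressed down there, because the cradle springs back when released. Leave the large jar, the sieve and the spatula alone.

Things in the scene. Friction and masses are not known exactly. Their poses are not given: they have to be found in the camera images.
- riser: Fixed bench riser ahead and left of the robot that carries mixer, guard and jars: white board 320 (x) x 500 (y) x 18 mm on dark side panels, top 150 mm above the table. Origin on the table below its centre. An extraction funnel hangs in the air between robot and riser, 0.34 to 0.58 m above the table, its pipe rising on the right: first lift the hand at the start, then cross at 0.4 m or more.
- mixer: Fixed grey vortex mixer with a rail behind it, on a riser (board 150 mm above the table). Origin on the riser's top below the cradle's axis; z up, x from the cradle to the rail, y along the rail to its left end. Housing 120 (x) x 130 (y) x 34 mm high. Round the cradle a fixed steel ring on four pins: outer diameter 91, inner 82 mm, top at z = 64 mm.
- rail_mark (a point): Point on top of the rail midway between its two dark rings (6 mm wide, flush, 54 mm either side of this point), straight behind the cradle. Rail: round steel bar, 12 mm diameter, 150 mm behind the cradle's axis, top 115 mm above the riser, from 75 mm right to 185 mm left of this point. A thing that straddles it slides freely past its posts.
- rail_left (a point): Point on top of the rail near its left end, 130 mm along the rail from rail_mark; a good place to hook the guard on. The rail's posts (12 mm thick, below the bar; feet 56 mm wide, 14 mm high) stand 170 mm left and 62 mm right of rail_mark.
- guard: Loose splash guard, 160 g: aluminium sheet folded to an inverted U, open below, 90 mm long (y), 32 mm wide (x), inside width 26 mm, lower edges flared to about 48 mm; a grey grip block on top. Stands on its legs on the riser. Origin at the centre of its underside, z up. Height to under the fold 88 mm, fold's top 91, block's top 139. Hung, its y lies along the rail; either way round.
- guard_seat (a point): Centre of the underside of the guard's fold, 88 mm above the guard's origin: it rests on the top of the rail when hung, so it then coincides with a point on the rail's top.
- guard_grip (a point): Grip block of the guard, 26 mm above the top of the fold: block of 16 mm (guard's x) x 26 mm (guard's y) x 48 mm high, from 91 to 139 mm above the guard's origin; can be pinched from above across either width. This point is 117 mm above the origin.
- jar: The small sample jar: brown, with a black screw lid (fixed), round, 45 mm in diameter, 75 mm high (the lid is the topmost 14 mm, as wide as the body), 50 to 90 g. Origin at the centre of its underside, z up. Stands on the riser (150 mm high) to the left of the mixer.
- cradle (a joint): How far the sprung cradle is pressed down, in m: 0 when up (its rim stands 10 mm above the fixed steel ring), 0.010 when its rim is level with the top of the fixed ring, 0.016 at the bottom stop. The spring pushes up with 2.8 N at 0 and 700 N/m more as it goes down (about 10 N at level, 14 N at the stop); it does not latch.
- cradle_centre (a point): Point on the axis of the cradle at the height of the top of the fixed steel ring, 64 mm above the riser's top. Does not move with the cradle. The cradle is an aluminium cup-shaped ring with an inner diameter of 52 mm, flared to about 66 mm at its rim; rim 74 mm above the riser when up.
- cradle_floor (a point): Centre of the inner floor of the cradle, on which the jar stands; 54 mm above the riser's top when the cradle is up, moves down with it. The floor lies 20 mm below the cradle's rim.
- big_jar: Bystander: large white sample jar with a blue lid, 68 mm in diameter, 118 mm high; stands beside the small jar, in either order. Origin at the centre of its underside.
- sieve: Bystander: round steel test sieve, 123 mm in diameter, 45 mm high, on the table to the right of the riser. Origin at the centre of its underside.
- spatula: Bystander: thin steel spatula, 200 mm long, 17 mm wide, 9 mm high, lying flat on the table behind the sieve. Origin at the centre of its underside, long axis y.
Not all that is in view belongs to the job. What is shaped like the jar but orange is not meant. What is shaped like the guard but green is not meant.

How it is judged (in metres and radians):
On the way, in this order (a step that is already met when the one before it is completed fails the run):
1. the guard is hooked over the rail near its left end (x of guard_seat in the frame of mixer between 0.138 and 0.162 m and z of guard_seat in the frame of mixer between 0.107 and 0.124 m and angle between guard's own z axis and vertical below 0.3 rad and y of guard_seat in the frame of mixer between 0.1 and 0.19 m), for 0.1 s.
2. the guard, still on the rail, passes halfway along (x of guard_seat in the frame of mixer between 0.138 and 0.162 m and z of guard_seat in the frame of mixer between 0.107 and 0.124 m and angle between guard's own z axis and vertical below 0.3 rad and y of guard_seat in the frame of mixer between 0.035 and 0.085 m), for 0.04 s.
3. the guard hangs released midway between the rings (x of guard_seat in the frame of mixer between 0.138 and 0.162 m and z of guard_seat in the frame of mixer between 0.107 and 0.124 m and angle between guard's own z axis and vertical below 0.3 rad and y of guard_seat in the frame of mixer between -0.012 and 0.012 m and contact force between guard and the fingers below 0.05 N and contact force between guard and mixer above 0.3 N), for 0.2 s.
At the end, for the whole second after the job is handed in: Guard hangs untouched on the rail, within 12 mm of midway between the rings; small jar upright (7 deg) on the cradle's floor, within 6 mm of its axis, held still and pressed (4 N or more) so that the cradle's rim is level with the fixed ring within 3.5 mm (all of step 3 and horizontal distance between jar and cradle_centre below 0.006 m and angle between jar's own z axis and vertical below 0.12 rad and distance between jar and cradle_floor below 0.008 m and value of joint cradle between 0.0065 and 0.0135 m and contact force between jar and mixer above 4 N and (contact force between jar and the fingers above 1 N or contact force between jar and the arm above 1 N) and linear speed of jar below 0.02 m/s); the arm keeps its last pose, push and grip.
It fails at once if the large jar was disturbed (moved more than 30 mm) (distance of big_jar from where it was at the start of the episode above 0.03 m).
It fails at once if the sieve was disturbed (moved more than 30 mm) (distance of sieve from where it was at the start of the episode above 0.03 m).
It fails at once if the spatula was disturbed (moved more than 30 mm) (distance of spatula from where it was at the start of the episode above 0.03 m).
It fails at once if the small jar was tipped over (angle between jar's own z axis and vertical above 0.8 rad).
It also fails if it takes over 64 s, if anything falls off the work surface, if the arm or the gripper's body presses on something with over 40 N, if the wrist force passes 120 N, or if a joint passes its speed limit or range.

## Working session

There is one attempt and no reset: what is moved stays moved. The work goes in short steps, Python scripts to look and compute and a tool call to move; the robot and the scene stay as the last step left them, time stands still between calls to the robot, and variables do not carry over. Pictures are saved under pics/ and viewed, at most 10 in all, crops included, and the job is handed in when it is done.

Besides the shell and the picture viewer there is one more tool, called after "Emit:" by a JSON object that holds its "fn" and its "kwargs", one argument or row to a line. play_rows: Moves the arm, as the interface text tells. Its arguments: {"type":"object","properties":{"steps":{"type":"array"},"grip_force":{"type":"number"}},"required":["steps"]}

```bash
mkdir -p pics; cat > h.py <<'E'
from rig import r, vision
import numpy as np, cv2
def cal(n):
    c=vision.calibration(n); return np.array(c["mtx"],float),float(c["k1"]),np.array(c["extrinsics"],float)
def ray(c,uv):
    K,k1,T=c
    p=np.array([[list(map(float,uv))]])
    d=cv2.undistortPoints(p,K,np.array([k1,0,0,0,0.]))[0,0]
    return T[:3,3],T[:3,:3]@np.array([d[0],d[1],1.])
def at_depth(c,uv,z):
    o,d=ray(c,uv); return o+d*z
def at_z(c,uv,z):
    o,d=ray(c,uv); return o+d*(z-o[2])/d[2]
def tri(*cu):
    A=np.zeros((3,3));b=np.zeros(3);L=[]
    for c,uv in cu:
        o,d=ray(c,uv); d=d/np.linalg.norm(d);P=np.eye(3)-np.outer(d,d);A+=P;b+=P@o;L.append((P,o))
    x=np.linalg.solve(A,b); return x,[round(float(np.linalg.norm(P@(x-o))),1) for P,o in L]
def proj(c,p):
    K,k1,T=c
    q=T[:3,:3].T@(np.array(p,float)-T[:3,3])
    return cv2.projectPoints(q.reshape(1,1,3),np.zeros(3),np.zeros(3),K,np.array([k1,0,0,0,0.]))[0].ravel()
def save(n,img): cv2.imwrite("pics/"+n,cv2.cvtColor(img,cv2.COLOR_RGB2BGR))
E
python3 - <<'E'
from h import *
np.set_printoptions(precision=1,suppress=True)
s=r.sense(); print(s["clock"],s["eef_pos"],s["tcp_rot"])
for n in ("side","top","wrist"):
    c=cal(n); im,d=vision.grab_frame(n); save(n+"0.png",im); np.save(n+"0.npy",d)
    print(n,c[0][0,0],c[2].round(2).tolist())
    for t in ("guard","jar","big_jar","rail_mark","rail_left","cradle_centre","guard_seat","guard_grip","mixer"):
        print(t,[(np.round(x["uv"]).tolist(),round(x["conf"],2)) for x in vision.landmark_of(n,t)][:4])
E
```

```text
0.0 [240.8 576.2 230.5] [-3.1  0.   2.7]
side 493.78463630246677 [[-0.81, -0.25, 0.53, -443.17], [-0.58, 0.32, -0.75, 1532.62], [0.02, -0.91, -0.4, 885.3], [0.0, 0.0, 0.0, 1.0]]
guard [([159.0, 271.0], 0.87), ([208.0, 210.0], 0.75)]
jar [([255.0, 276.0], 0.9), ([194.0, 273.0], 0.65), ([228.0, 220.0], 0.61)]
big_jar [([244.0, 208.0], 0.45)]
rail_mark [([246.0, 151.0], 0.76)]
rail_left [([222.0, 157.0], 0.72), ([210.0, 181.0], 0.66)]
cradle_centre [([277.0, 174.0], 0.63)]
guard_seat [([209.0, 187.0], 0.92), ([154.0, 243.0], 0.83)]
guard_grip [([207.0, 181.0], 0.97), ([156.0, 236.0], 0.61)]
mixer [([274.0, 194.0], 0.9)]
top 402.4502902448948 [[-0.17, -0.93, 0.32, 97.24], [-0.98, 0.16, -0.06, 260.43], [0.01, -0.32, -0.95, 1348.9], [0.0, 0.0, 0.0, 1.0]]
guard [([188.0, 187.0], 0.7), ([136.0, 195.0], 0.58)]
jar [([155.0, 223.0], 0.63), ([188.0, 268.0], 0.5)]
big_jar [([223.0, 201.0], 0.8)]
rail_mark []
rail_left []
cradle_centre [([288.0, 185.0], 0.6)]
guard_seat [([182.0, 172.0], 0.82), ([223.0, 203.0], 0.36)]
guard_grip [([128.0, 183.0], 0.78), ([183.0, 171.0], 0.65), ([285.0, 183.0], 0.46)]
mixer [([283.0, 192.0], 0.79)]
wrist 265.0491228450769 [[0.39, 0.88, 0.29, 167.36], [0.92, -0.37, -0.12, 607.09], [-0.0, 0.31, -0.95, 373.09], [0.0, 0.0, 0.0, 1.0]]
guard []
jar [([301.0, 312.0], 0.72), ([200.0, 252.0], 0.59)]
big_jar []
rail_mark []
rail_left []
cradle_centre []
guard_seat []
guard_grip []
mixer []
```

View pics/side0.png

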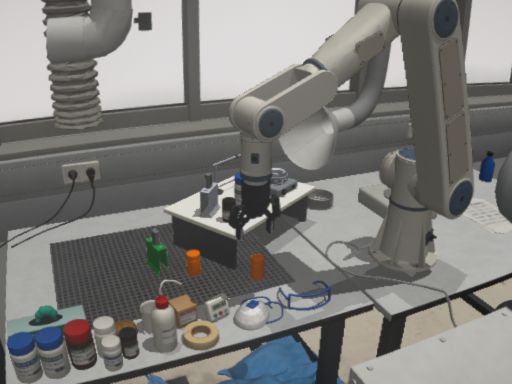

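View pics/top0.png

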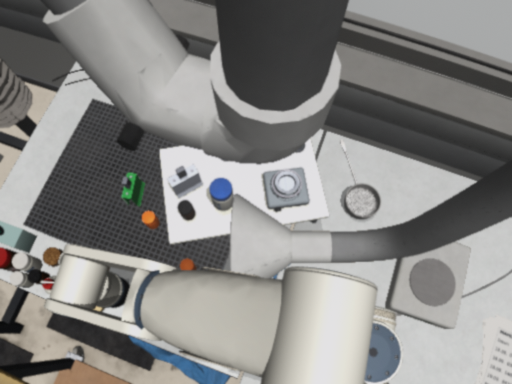

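The side view shows the grey guard at (208,200) and the green look-alike at (157,255). The brown jar with the black lid is at (229,210), the big jar at (240,187), and orange look-alikes at (194,263) and (257,266). In the top view the guard is at (185,178), the green one at (130,186), the jar at (187,210), the big jar at (221,193) and the cradle at (286,184). My choice is the grey guard and the black-lidded jar.

```bash
python3 - <<'E'
from h import *
np.set_printoptions(precision=1,suppress=True)
cs,ct=cal("side"),cal("top"); ds,dt=np.load("side0.npy"),np.load("top0.npy")
ims=cv2.imread("pics/side0.png")
cv2.imwrite("pics/crop0.png",cv2.resize(ims[130:260,160:340],None,fx=4,fy=4,interpolation=cv2.INTER_CUBIC))
def D(c,d,u,v): return at_depth(c,(u,v),d[v,u])
for n,u,v in(("guardblk",183,171),("jartop",187,210),("big",221,187),("cradle floor",286,184),("boardcorner",162,151),("",168,240),("",326,214)): print(n,D(ct,dt,u,v))
print("jar grip",tri((cs,(207,181)),(ct,(183,171))),"cradle",tri((cs,(277,174)),(ct,(288,185))))
for n in("side","top"):
  for t in("jar","guard"):
    vision.grab_frame(n); 
    for x in vision.cut_out(n,t)[:4]:
      print(n,t,np.round(x["uv"]),round(x["conf"],2),int(x["region"].sum()))
E
```

```text
guardblk [558.1 383.7 287.3]
jartop [461.6 393.8 223.6]
big [497.5 284.3 270.9]
cradle floor [497.1  90.4 206.2]
boardcorner [697.7 458.9 155.5]
 [438.  497.4   2.6]
 [397.7 -20.9 150.6]
jar grip (array([572.1, 387.9, 259.2]), [1.8, 1.8]) cradle (array([491.7,  86.2, 211.6]), [0.8, 0.8])
side jar [228. 206.] 0.8 244
side jar [192. 261.] 0.71 373
side jar [256. 268.] 0.59 378
side guard [156. 257.] 0.95 597
side guard [210. 195.] 0.85 556
top jar [151. 219.] 0.73 262
top jar [187. 266.] 0.52 150
top jar [185. 208.] 0.48 255
top guard [186. 180.] 0.77 747
top guard [131. 190.] 0.61 514
```

View pics/crop0.png

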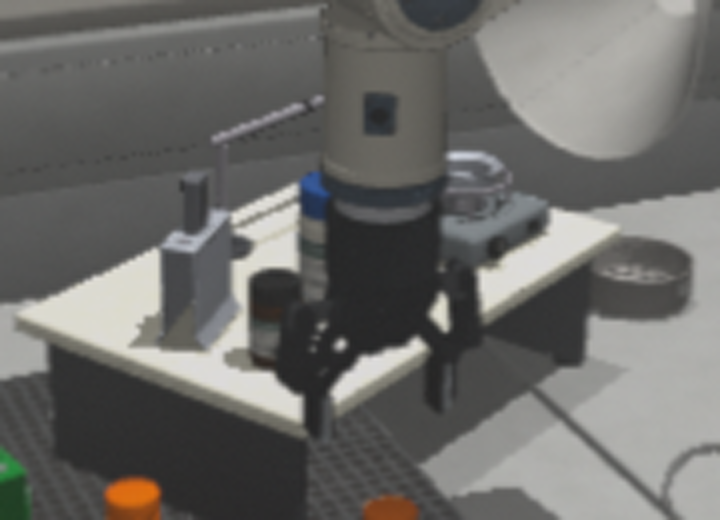

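The crop confirms the choice: a brown jar with a black lid, and the grey guard standing on the riser. First I lift the hand.

Emit:
{"fn": "play_rows", "kwargs": {
  "steps": [
    {"delta_pos": [0,0,-4],"yaw": 0,"jaw": 100},
    {"delta_pos": [0,0,-8],"yaw": 0,"jaw": 100},
    {"delta_pos": [0,0,-12],"yaw": 0,"jaw": 100},
    {"delta_pos": [0,0,-16],"yaw": 0,"jaw": 100},
    {"delta_pos": [0,0,-20],"yaw": 0,"jaw": 100},
    {"delta_pos": [0,0,-22],"yaw": 0,"jaw": 100},
    {"delta_pos": [0,0,-22],"yaw": 0,"jaw": 100},
    {"delta_pos": [0,0,-22],"yaw": 0,"jaw": 100}
  ],
  "grip_force": 40
}}

```text
clock: 2.7
eef_pos: [240.9, 576.6, 450.9]
tcp_rot: [-3.142, -0.0, 2.746]
contact_force: [-0.2, 0.1, -1.2]
opening: 1.001
grasp_force: 0.0
```

```bash
cat >> h.py <<'E'
from scipy.spatial.transform import Rotation as Ro
def pose():
    s=r.sense(); return np.array(s["eef_pos"]),Ro.from_euler("xyz",s["tcp_rot"]).as_matrix(),s
def to(target,ydir=None):
    "delta cm in tool axes and yaw so that TCP reaches target and tool y is along ydir (deg in world)"
    p,R,s=pose(); d=R.T@(np.array(target,float)-p)/10
    out=["d",d.round(2).tolist()]
    if ydir is not None:
        y=Ro.from_euler("z",ydir,degrees=True).apply([1,0,0]); v=R.T@y
        a=np.arctan2(-v[0],v[1]); a=(a+np.pi/2)%np.pi-np.pi/2; out+=["yaw",round(float(a),3)]
    return out
E
python3 - <<'E'
from h import *
np.set_printoptions(precision=3,suppress=True)
p,R,s=pose(); print(s["clock"],p,R.round(3).tolist(),s["qpos"])
ct=cal("top"); im,d=vision.grab_frame("top"); save("top1.png",im)
# funnel cloud
pts=[]
for v in range(150,384,3):
  for u in range(150,400,3):
    if d[v,u]>0:
      q=at_depth(ct,(u,v),d[v,u])
      if 330<q[2]<620: pts.append((u,v,*q))
pts=np.array(pts)
H={}
for a in pts:
  H.setdefault((int(a[2]//50*50),int(a[3]//50*50)),[]).append(a[4])
for k in sorted(H): print(k,len(H[k]),int(min(H[k])),int(max(H[k])),end='; ')
print(to([500,420,450],90))
E
```

```text
2.7 [240.919 576.568 450.894] [[-0.923, 0.385, -0.0], [0.385, 0.923, -0.0], [0.0, -0.0, -1.0]] [ 1.173  0.231  1.33   0.     1.581 -0.002]
(150, -100) 7 521 564; (150, -50) 22 482 562; (150, 0) 3 476 481; (200, -100) 15 546 584; (200, -50) 83 505 573; (200, 0) 66 471 513; (200, 50) 56 471 503; (200, 100) 45 470 499; (200, 150) 48 463 519; (200, 200) 50 498 553; (200, 250) 27 543 573; (250, -100) 1 541 541; (250, -50) 10 495 529; (250, 0) 21 478 501; (250, 50) 30 478 504; (250, 100) 42 472 503; (250, 150) 52 489 532; (250, 200) 64 531 564; (250, 250) 36 559 577; (300, 150) 19 481 524; (300, 200) 51 506 559; (300, 250) 23 550 576; (350, 200) 14 491 539; (350, 250) 5 520 552; ['d', [-29.94, -4.43, -0.0], 'yaw', -0.396]
```

```bash
python3 -c "
from h import *
print(to([480,380,470],90))"
```

```text
['d', [-29.64, -8.89, -1.99], 'yaw', -0.396]
```

Emit:
{"fn": "play_rows", "kwargs": {
  "steps": [
    {"delta_pos": [-4.2,-1.3,-2],"yaw": -0.1,"jaw": 100},
    {"delta_pos": [-8.5,-2.5,-2],"yaw": -0.2,"jaw": 100},
    {"delta_pos": [-12.7,-3.8,-2],"yaw": -0.3,"jaw": 100},
    {"delta_pos": [-17,-5.1,-2],"yaw": -0.396,"jaw": 100},
    {"delta_pos": [-21.2,-6.4,-2],"yaw": -0.396,"jaw": 100},
    {"delta_pos": [-25.4,-7.6,-2],"yaw": -0.396,"jaw": 100},
    {"delta_pos": [-29.6,-8.9,-2],"yaw": -0.396,"jaw": 100},
    {"delta_pos": [-29.6,-8.9,-2],"yaw": -0.396,"jaw": 100}
  ]
}}

```text
clock: 3.55
eef_pos: [482.8, 376.8, 468.9]
tcp_rot: [-3.138, -0.001, 3.137]
contact_force: [0.7, 0.1, -0.2]
opening: 1.001
grasp_force: 0.0
```

```bash
cat >> h.py <<'E'
def see(n,things,tag=None):
    c=cal(n); im,d=vision.grab_frame(n)
    if tag: save(tag+".png",im); np.save(tag+".npy",d)
    out={}
    for t in things:
        out[t]=[(np.round(x["uv"],1).tolist(),round(x["conf"],2)) for x in vision.landmark_of(n,t)][:3]
        print(n,t,out[t])
    return c,im,d,out
E
python3 - <<'E'
from h import *
import pickle
p,R,s=pose(); print(s["clock"],p)
c,im,d,o=see("wrist",["guard","guard_grip","guard_seat","jar","rail_mark","rail_left","cradle_centre","cradle_floor","big_jar","mixer"],"w1")
pickle.dump((c,o),open("w1.pkl","wb"))
see("side",["rail_mark","rail_left","guard_grip","guard","jar","cradle_centre"],"s1")
E
```

```text
3.55 [482.81946123 376.79290395 468.87928815]
wrist guard [([268.4, 200.5], 0.85), ([347.4, 201.8], 0.62)]
wrist guard_grip [([367.0, 221.4], 0.98), ([270.7, 224.3], 0.76)]
wrist guard_seat [([270.3, 218.2], 0.94), ([360.8, 214.8], 0.55)]
wrist jar [([285.8, 77.0], 0.94), ([331.9, 156.5], 0.78), ([270.8, 150.4], 0.56)]
wrist rail_mark [([72.3, 272.9], 0.94)]
wrist rail_left [([268.6, 227.5], 0.23)]
wrist cradle_centre [([77.7, 175.0], 0.84), ([209.1, 161.2], 0.58)]
wrist cradle_floor [([81.4, 172.7], 0.78)]
wrist big_jar [([206.5, 161.1], 0.89)]
wrist mixer [([102.8, 164.0], 0.89)]
side rail_mark [([246.5, 151.7], 0.86), ([209.3, 182.1], 0.39)]
side rail_left [([220.5, 156.2], 0.81)]
side guard_grip [([153.9, 235.3], 0.75), ([212.3, 178.8], 0.61)]
side guard [([160.7, 268.0], 0.86), ([208.6, 208.8], 0.85)]
side jar [([190.4, 272.8], 0.82), ([256.6, 278.4], 0.78), ([228.5, 220.8], 0.75)]
side cradle_centre []
```

View pics/w1.png

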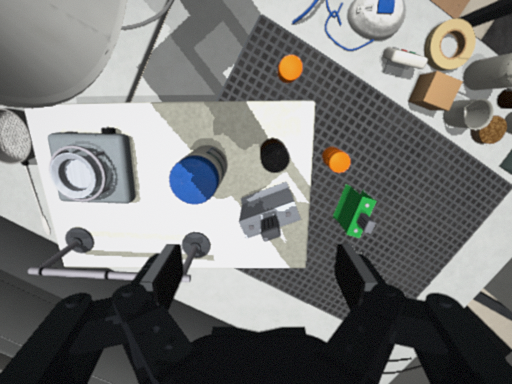

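The picture shows the guard at (270,212), turned somewhat, with its grip block at (268,228). The brown jar is at (274,155), the big jar at (195,180), the cradle at (80,173), and the rail runs from (30,272) to (188,278). Next I fit poses from the depth.

```bash
cat >> h.py <<'E'
def cloud(c,d):
    v,u=np.nonzero(d>0); K,k1,T=c
    n=cv2.undistortPoints(np.stack([u,v],-1).astype(float)[:,None],K,np.array([k1,0,0,0,0.]))[:,0]
    z=d[v,u][:,None]; return (np.hstack([n,np.ones_like(z)])*z)@T[:3,:3].T+T[:3,3]
def rect(q): 
    return cv2.minAreaRect(q[:,:2].astype(np.float32))
E
python3 - <<'E'
from h import *
import pickle
np.set_printoptions(precision=1,suppress=True)
c,o=pickle.load(open("w1.pkl","rb")); d=np.load("w1.npy"); P=cloud(c,d)
def box(x0,x1,y0,y1,z0,z1): return P[(P[:,0]>x0)&(P[:,0]<x1)&(P[:,1]>y0)&(P[:,1]<y1)&(P[:,2]>z0)&(P[:,2]<z1)]
b=box(350,750,-100,520,145,156); print("board",len(b),b[:,2].mean(),rect(b))
f=box(480,620,300,480,232,250); print("fold",len(f),np.median(f[:,2]),rect(f))
g=box(480,640,300,480,275,300); print("block",len(g),np.median(g[:,2]),rect(g))
j=box(420,500,340,440,215,235); print("jar",len(j),np.median(j[:,2]),cv2.minEnclosingCircle(j[:,:2].astype(np.float32)),j.mean(0))
bj=box(440,540,230,330,255,285); print("big",cv2.minEnclosingCircle(bj[:,:2].astype(np.float32)),np.median(bj[:,2]))
k=box(590,700,-20,300,250,275); print("rail",len(k),k.min(0),k.max(0),k.mean(0),np.percentile(k[:,2],[10,50,95]))
if len(k): print(np.degrees(np.arctan(np.polyfit(k[:,1],k[:,0],1)[0])),np.polyfit(k[:,1],k[:,0],1))
r_=box(430,560,20,160,210,230); print("ring",len(r_),cv2.minEnclosingCircle(r_[:,:2].astype(np.float32)),np.percentile(r_[:,2],[5,50,95]))
h=box(400,600,0,180,180,188); print("housing",len(h),rect(h))
cs=cal("side")
print("grip",tri((c,(270.7,224.3)),(cs,(208.5,180.5)))," rm",tri((c,(72.3,272.9)),(cs,(246.4,151.5))), "jar",tri((c,(270.8,150.4)),(cs,(228.5,220.5))))
E
```

```text
board 31089 149.4245391007279 ((549.8848266601562, 219.768798828125), (500.9150085449219, 320.85089111328125), 89.81452178955078)
fold 1085 240.42310071724017 ((524.4166870117188, 371.77099609375), (130.34832763671875, 91.73497772216797), 27.666093826293945)
block 265 287.7346381793407 ((563.5509643554688, 392.14593505859375), (16.140506744384766, 25.655662536621094), 20.203977584838867)
jar 690 223.7309980309137 ((472.78082275390625, 400.2437744140625), 22.088623046875) [471.8 400.2 223.5]
big ((496.1620178222656, 287.0035400390625), 33.55900955200195) 266.8148687406257
rail 920 [637.3   8.4 250. ] [657.7 267.7 266.1] [645.5 108.8 262. ] [258.  262.8 265. ]
2.36220738665621 [  0. 641.]
ring 1352 ((496.98638916015625, 89.23454284667969), 45.795413970947266) [211.2 219.2 223.7]
housing 2654 ((496.80780029296875, 89.38655090332031), (127.65655517578125, 117.07998657226562), 87.77766418457031)
grip (array([560.7, 393.8, 266. ]), [1.4, 1.4])  rm (array([638.4,  86.9, 269.5]), [1.8, 1.8]) jar (array([473.4, 397.9, 147.1]), [1.2, 1.2])
```

```bash
python3 -c "
from h import *
print(to([563.5,392,310],110.2))"
```

```text
['d', [-8.37, 1.15, 16.13], 'yaw', -0.352]
```

Emit:
{"fn": "play_rows", "kwargs": {
  "steps": [
    {"delta_pos": [-2.2,0.3,4],"yaw": -0.09,"jaw": 100},
    {"delta_pos": [-4.4,0.6,8],"yaw": -0.18,"jaw": 100},
    {"delta_pos": [-6.6,0.9,12],"yaw": -0.27,"jaw": 100},
    {"delta_pos": [-8.4,1.15,16],"yaw": -0.352,"jaw": 100},
    {"delta_pos": [-8.4,1.15,16.1],"yaw": -0.352,"jaw": 100},
    {"delta_pos": [-8.4,1.15,16.1],"yaw": -0.352,"jaw": 70},
    {"delta_pos": [-8.4,1.15,16.1],"yaw": -0.352,"jaw": 70},
    {"delta_pos": [-8.4,1.15,16.1],"yaw": -0.352,"jaw": 70}
  ]
}}

```text
clock: 5.25
eef_pos: [564.0, 392.6, 313.2]
tcp_rot: [3.141, 0.004, -2.79]
contact_force: [-0.6, -0.5, 0.2]
opening: 0.701
grasp_force: 0.0
```

```bash
python3 - <<'E'
from h import *
np.set_printoptions(precision=1,suppress=True)
p,R,s=pose(); print(s["clock"],p,R[:,1],s["opening"])
c,im,d,o=see("wrist",["guard_grip"],"w2"); P=cloud(c,d)
print(np.linalg.inv(c[2])@np.r_[p,1])
g=P[(abs(P[:,0]-563)<30)&(abs(P[:,1]-392)<25)&(P[:,2]>278)&(P[:,2]<296)]; print(len(g),np.median(g[:,2]),rect(g))
print(to([563.5,392,252],110.2))
E
```

```text
5.25 [564.  392.6 313.2] [-0.3  0.9  0. ] 0.7005363441398793
wrist guard_grip [([374.1, 254.4], 0.94), ([256.7, 214.7], 0.72), ([186.4, 84.1], 0.45)]
[ -0.   32.1 159.5   1. ]
913 287.9389548519408 ((563.613525390625, 391.89825439453125), (16.096940994262695, 26.188119888305664), 20.336835861206055)
['d', [0.06, -0.03, 6.05], 'yaw', -0.001]
```

View pics/w2.png

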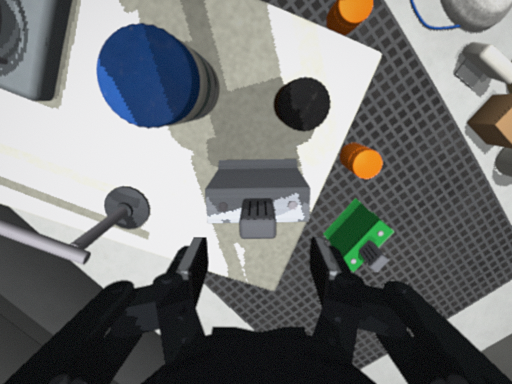

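The grip block at (258,215) lies midway between the fingers, so I descend and close.

Emit:
{"fn": "play_rows", "kwargs": {
  "steps": [
    {"delta_pos": [0,0,2.5],"yaw": 0,"jaw": 70},
    {"delta_pos": [0,0,5],"yaw": 0,"jaw": 70},
    {"delta_pos": [0,0,5.9],"yaw": 0,"jaw": 70},
    {"delta_pos": [0,0,5.9],"yaw": 0,"jaw": 50},
    {"delta_pos": [0,0,5.9],"yaw": 0,"jaw": 20},
    {"delta_pos": [0,0,5.9],"yaw": 0,"jaw": 10},
    {"delta_pos": [0,0,5.9],"yaw": 0,"jaw": 10},
    {"delta_pos": [0,0,5.9],"yaw": 0,"jaw": 10}
  ],
  "grip_force": 50
}}

```text
clock: 6.15
eef_pos: [564.4, 392.4, 252.9]
tcp_rot: [3.141, 0.002, -2.789]
contact_force: [-0.2, 0.1, 6.6]
opening: 0.296
grasp_force: 49.6
```

Emit:
{"fn": "play_rows", "kwargs": {
  "steps": [
    {"delta_pos": [0,0,-3],"yaw": 0,"jaw": 10},
    {"delta_pos": [0,0,-7],"yaw": 0,"jaw": 10},
    {"delta_pos": [0,0,-11],"yaw": 0,"jaw": 10},
    {"delta_pos": [0,0,-13.5],"yaw": 0.1,"jaw": 10},
    {"delta_pos": [0,0,-13.5],"yaw": 0.2,"jaw": 10},
    {"delta_pos": [0,0,-13.5],"yaw": 0.3,"jaw": 10},
    {"delta_pos": [0,0,-13.5],"yaw": 0.393,"jaw": 10},
    {"delta_pos": [0,0,-13.5],"yaw": 0.393,"jaw": 10}
  ]
}}

```text
clock: 6.95
eef_pos: [563.7, 391.8, 386.3]
tcp_rot: [-3.141, -0.0, 3.099]
contact_force: [-0.2, 0.4, -0.9]
opening: 0.296
grasp_force: 49.6
```

```bash
python3 - <<'E'
from h import *
print(pose()[0],r.sense()["contact_force"],to([651.7,213,388],87.7))
E
```

```text
[563.70713249 391.84831016 386.28102203] [-0.19522227  0.36675926 -0.87635963] ['d', [-9.55, -17.5, -0.17], 'yaw', -0.002]
```

Emit:
{"fn": "play_rows", "kwargs": {
  "steps": [
    {"delta_pos": [-1.9,-3.5,0],"yaw": 0,"jaw": 10},
    {"delta_pos": [-3.8,-7,0],"yaw": 0,"jaw": 10},
    {"delta_pos": [-5.7,-10.5,0],"yaw": 0,"jaw": 10},
    {"delta_pos": [-7.6,-14,0],"yaw": 0,"jaw": 10},
    {"delta_pos": [-9,-16.5,0],"yaw": 0,"jaw": 10},
    {"delta_pos": [-9.55,-17.5,0],"yaw": 0,"jaw": 10},
    {"delta_pos": [-9.55,-17.5,0],"yaw": 0,"jaw": 10},
    {"delta_pos": [-9.55,-17.5,0],"yaw": 0,"jaw": 10}
  ]
}}

```text
clock: 7.75
eef_pos: [651.7, 214.0, 386.2]
tcp_rot: [3.141, -0.001, 3.102]
contact_force: [-0.3, 1.3, -1.9]
opening: 0.295
grasp_force: 49.8
```

```bash
python3 - <<'E'
from h import *
np.set_printoptions(precision=1,suppress=True)
p,R,s=pose(); print(s["clock"],p)
c,im,d,o=see("wrist",["guard_seat","rail_left","rail_mark"],"w3"); P=cloud(c,d)
k=P[(P[:,2]>255)&(P[:,2]<269)&(P[:,0]>630)&(P[:,0]<675)&(P[:,1]<300)]
print("rail",len(k),np.polyfit(k[:,1],k[:,0],1),k[:,1].min(),k[:,1].max(),np.percentile(k[:,2],95))
for y in range(10,290,40):
  a=k[abs(k[:,1]-y)<8]
  if len(a): print(y,len(a),a[:,0].min(),a[:,0].max(),a[:,2].max(),a[a[:,2]>np.percentile(a[:,2],90)][:,0].mean())
f=P[(P[:,2]>355)&(P[:,2]<380)&(P[:,0]>600)&(P[:,0]<690)&(abs(P[:,1]-213)<60)]
print("fold",len(f),np.median(f[:,2]),f.min(0),f.max(0))
E
```

```text
7.75 [651.7 214.  386.2]
wrist guard_seat [([258.2, 239.5], 0.87), ([478.9, 133.4], 0.66)]
wrist rail_left []
wrist rail_mark [([136.6, 191.7], 0.6)]
rail 1554 [  0.  642.4] 7.472423399712511 267.864809684083 264.8962248049926
10 97 637.8791294613486 648.9475783770495 265.64180508474027 643.909517355369
50 158 639.4205878388692 650.722324689606 265.10932817255616 645.7450264197059
90 163 640.7706157316818 652.0358980047921 265.4945343730651 646.8973706470729
130 171 642.5415507932046 655.0513016898745 265.7973363480567 648.945889298758
fold 5067 373.42806635907215 [633.8 168.1 355. ] [668.7 259.5 380. ]
```

View pics/w3.png

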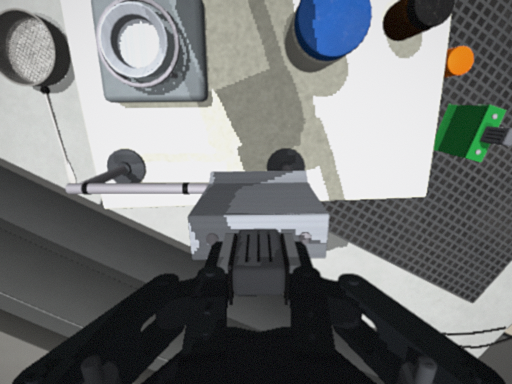

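The guard at (258,215) hangs square above the rail near its left end. The rings are at (87,188) and (186,188). Lowering now.

Emit:
{"fn": "play_rows", "kwargs": {
  "steps": [
    {"delta_pos": [0,0,3],"yaw": 0,"jaw": 10},
    {"delta_pos": [0,0,6],"yaw": 0,"jaw": 10},
    {"delta_pos": [0,0,8],"yaw": 0,"jaw": 10},
    {"delta_pos": [0,0,9.5],"yaw": 0,"jaw": 10},
    {"delta_pos": [0,0,10.4],"yaw": 0,"jaw": 10},
    {"delta_pos": [0,0,10.4],"yaw": 0,"jaw": 10},
    {"delta_pos": [0,0,10.4],"yaw": 0,"jaw": 10},
    {"delta_pos": [0,0,10.4],"yaw": 0,"jaw": 10}
  ]
}}

```text
clock: 8.75
eef_pos: [652.7, 213.5, 283.6]
tcp_rot: [3.141, 0.002, 3.101]
contact_force: [0.3, 0.4, -2.6]
opening: 0.298
grasp_force: 49.8
```

```bash
python3 - <<'E'
from h import *
print(r.sense()["clock"],pose()[0],to([646.6,83,282.0],87.7))
E
```

```text
8.75 [652.67306355 213.48116498 283.63246462] ['d', [0.08, -13.06, 0.15], 'yaw', -0.001]
```

Emit:
{"fn": "play_rows", "kwargs": {
  "steps": [
    {"delta_pos": [0,-1.5,0],"yaw": 0,"jaw": 10},
    {"delta_pos": [0,-4,0],"yaw": 0,"jaw": 10},
    {"delta_pos": [0,-6.5,0],"yaw": 0,"jaw": 10},
    {"delta_pos": [0,-9,0],"yaw": 0,"jaw": 10},
    {"delta_pos": [0,-11.5,0.1],"yaw": 0,"jaw": 10},
    {"delta_pos": [0,-13.05,0.1],"yaw": 0,"jaw": 10},
    {"delta_pos": [0,-13.05,0.1],"yaw": 0,"jaw": 10},
    {"delta_pos": [0,-13.05,0.2],"yaw": 0,"jaw": 10}
  ]
}}

```text
clock: 9.55
eef_pos: [646.9, 82.7, 280.8]
tcp_rot: [3.141, 0.001, 3.1]
contact_force: [-0.4, -0.1, -1.5]
opening: 0.298
grasp_force: 49.8
```

```bash
python3 - <<'E'
from h import *
np.set_printoptions(precision=1,suppress=True)
p,R,s=pose(); print(s["clock"],p,s["contact_force"])
c,im,d,o=see("wrist",["guard_seat"],"w4"); P=cloud(c,d)
k=P[(P[:,2]>255)&(P[:,2]<269)&(P[:,0]>630)&(P[:,0]<675)&(P[:,1]<300)]
f=P[(P[:,2]>262)&(P[:,2]<276)&(P[:,0]>600)&(P[:,0]<690)&(abs(P[:,1]-83)<60)]
print("fold",len(f),np.median(f[:,2]),rect(f[f[:,2]>266]))
print("rail",k[:,1].min(),k[:,1].max())
# dark rings: brightness along the rail
for y in range(8,270,3):
  q=proj(c,[646.6+.041*(y-83),y,265]).round().astype(int)
  if 1<q[0]<510 and 1<q[1]<382: print(y,int(im[q[1],q[0]].mean()),end=" ")
print(to([646.6,83,281],87.7))
E
```

```text
9.55 [646.9  82.7 280.8] [-0.4 -0.1 -1.5]
wrist guard_seat [([256.2, 233.7], 0.71)]
fold 4785 268.10321922020876 ((646.5448608398438, 82.51541137695312), (90.43314361572266, 32.75975036621094), 88.25985717773438)
rail 8.29172932285664 260.6774068530341
8 98 11 196 14 197 17 197 20 175 23 168 26 116 29 30 32 87 35 168 38 206 41 203 44 204 47 204 50 171 53 160 56 144 59 203 62 67 65 66 68 26 71 48 74 48 77 46 80 47 83 29 86 50 89 18 92 50 95 55 98 18 101 92 104 94 107 126 110 89 113 148 116 167 119 202 122 200 125 199 128 166 131 173 134 122 137 32 140 149 143 200 146 199 149 200 152 198 155 197 158 199 161 198 164 197 167 196 170 151 173 118 176 116 179 118 182 118 185 120 188 115 191 119 194 118 197 118 200 202 203 200 206 199 209 198 212 198 215 197 218 196 221 196 224 192 227 194 230 192 233 192 236 192 239 191 242 189 245 193 248 191 251 191 254 193 ['d', [0.01, -0.05, -0.07], 'yaw', -0.0]
```

View pics/w4.png

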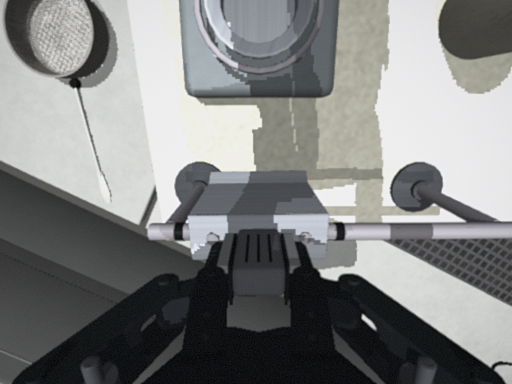

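The guard sits midway between the rings: they are at (183,231) and (340,231), y = 29 and 137, and the guard is at 82.5. Release and rise.

Emit:
{"fn": "play_rows", "kwargs": {
  "steps": [
    {"delta_pos": [0,0,0],"yaw": 0,"jaw": 75},
    {"delta_pos": [0,0,0],"yaw": 0,"jaw": 75},
    {"delta_pos": [0,0,0],"yaw": 0,"jaw": 75},
    {"delta_pos": [0,0,0],"yaw": 0,"jaw": 75},
    {"delta_pos": [0,0,-3],"yaw": 0,"jaw": 75},
    {"delta_pos": [0,0,-7],"yaw": 0,"jaw": 75},
    {"delta_pos": [0,0,-11],"yaw": 0,"jaw": 75},
    {"delta_pos": [0,0,-14],"yaw": 0,"jaw": 75}
  ]
}}

```text
clock: 10.45
eef_pos: [647.0, 82.9, 423.2]
tcp_rot: [3.141, 0.002, 3.101]
contact_force: [0.7, -0.1, 0.1]
opening: 0.75
grasp_force: 0.0
```

```bash
python3 - <<'E'
from h import *
np.set_printoptions(precision=1,suppress=True)
p,R,s=pose(); print(s["clock"],p,s["opening"])
c,im,d,o=see("wrist",["jar","cradle_centre"],"w5"); P=cloud(c,d)
f=P[(P[:,2]>262)&(P[:,2]<276)&(P[:,0]>600)&(P[:,0]<690)&(abs(P[:,1]-83)<60)]
print("fold",len(f),np.median(f[:,2]),rect(f[f[:,2]>266]))
q=P[(P[:,0]>430)&(P[:,0]<560)&(abs(P[:,1]-90)<70)]
for lo,hi in((210,217),(220,228)):
  a=q[(q[:,2]>lo)&(q[:,2]<hi)]; print(lo,len(a),cv2.minEnclosingCircle(a[:,:2].astype(np.float32)) if len(a) else 0)
j=P[(abs(P[:,0]-472)<40)&(abs(P[:,1]-400)<40)&(P[:,2]>215)]; print("jar",len(j),j.mean(0) if len(j) else 0)
print(to([560,260,430],90),to([472.3,400.2,300],90))
E
```

```text
10.45 [647.   82.9 423.2] 0.749646611437907
wrist jar [([472.8, 30.5], 0.61)]
wrist cradle_centre [([260.1, 48.9], 0.71)]
fold 1861 267.0868221100789 ((646.3292846679688, 83.61177062988281), (90.01410675048828, 32.23043441772461), 88.83012390136719)
210 1086 ((497.6314392089844, 88.33704376220703), 45.790802001953125)
220 1130 ((497.23663330078125, 88.89542388916016), 36.273841857910156)
jar 367 [476.6 382.9 221.2]
['d', [9.47, 17.33, -0.74], 'yaw', -0.041] ['d', [18.86, 30.97, 12.23], 'yaw', -0.041]
```

Emit:
{"fn": "play_rows", "kwargs": {
  "steps": [
    {"delta_pos": [2.4,3.9,0],"yaw": 0,"jaw": 90},
    {"delta_pos": [4.8,7.8,0],"yaw": 0,"jaw": 90},
    {"delta_pos": [7.2,11.7,0],"yaw": 0,"jaw": 90},
    {"delta_pos": [9.6,15.6,0],"yaw": 0,"jaw": 90},
    {"delta_pos": [12,19.5,0],"yaw": 0,"jaw": 90},
    {"delta_pos": [14.4,23.4,1],"yaw": 0,"jaw": 90},
    {"delta_pos": [16.8,27.3,4],"yaw": 0,"jaw": 90},
    {"delta_pos": [18.9,31,7],"yaw": 0,"jaw": 90}
  ]
}}

```text
clock: 11.4
eef_pos: [471.6, 396.7, 352.7]
tcp_rot: [3.142, 0.0, 3.101]
contact_force: [0.8, -0.3, -0.4]
opening: 0.9
grasp_force: 0.0
```

```bash
python3 - <<'E'
from h import *
np.set_printoptions(precision=1,suppress=True)
p,R,s=pose(); print(s["clock"],p,s["opening"])
c,im,d,o=see("wrist",["jar"],"w6"); P=cloud(c,d)
j=P[(abs(P[:,0]-472)<40)&(abs(P[:,1]-400)<40)&(P[:,2]>217)&(P[:,2]<232)]; print("jar",len(j),np.median(j[:,2]),cv2.minEnclosingCircle(j[:,:2].astype(np.float32)))
p,R,s=pose(); print(s["clock"],p); print(to([472.5,400.3,187],90))
E
```

```text
11.4 [471.6 396.7 352.7] 0.8995215554987018
wrist jar [([278.1, 70.1], 0.95), ([257.8, 168.9], 0.7), ([334.9, 167.2], 0.57)]
jar 1273 223.75752406466916 ((472.7547302246094, 400.19268798828125), 22.070011138916016)
11.5 [468.6 397.6 348.2]
['d', [-0.5, 0.35, 16.12], 'yaw', -0.037]
```

Emit:
{"fn": "play_rows", "kwargs": {
  "steps": [
    {"delta_pos": [-0.15,0,4],"yaw": -0.037,"jaw": 95},
    {"delta_pos": [-0.15,0,8],"yaw": -0.037,"jaw": 95},
    {"delta_pos": [-0.15,0,10],"yaw": -0.037,"jaw": 95},
    {"delta_pos": [-0.15,0,10],"yaw": -0.037,"jaw": 95},
    {"delta_pos": [-0.15,0,10],"yaw": -0.037,"jaw": 95},
    {"delta_pos": [-0.15,0,10],"yaw": -0.037,"jaw": 95},
    {"delta_pos": [-0.15,0,10],"yaw": -0.037,"jaw": 95},
    {"delta_pos": [-0.15,0,10],"yaw": -0.037,"jaw": 95}
  ]
}}

```text
clock: 12.3
eef_pos: [475.0, 395.5, 255.4]
tcp_rot: [3.14, 0.001, 3.138]
contact_force: [-0.7, -0.2, -0.1]
opening: 0.95
grasp_force: 0.0
```

```bash
python3 - <<'E'
from h import *
print(r.sense()["clock"],pose()[0],to([472.6,400.2,187],90))
E
```

```text
12.3 [475.0360109  395.54197252 255.3631002 ] ['d', [0.26, 0.46, 6.84], 'yaw', -0.004]
```

Emit:
{"fn": "play_rows", "kwargs": {
  "steps": [
    {"delta_pos": [0.25,0.45,1.5],"yaw": 0,"jaw": 95},
    {"delta_pos": [0.25,0.45,4],"yaw": 0,"jaw": 95},
    {"delta_pos": [0.25,0.45,6],"yaw": 0,"jaw": 95},
    {"delta_pos": [0.25,0.45,6.8],"yaw": 0,"jaw": 80},
    {"delta_pos": [0.25,0.45,6.8],"yaw": 0,"jaw": 60},
    {"delta_pos": [0.25,0.45,6.8],"yaw": 0,"jaw": 40},
    {"delta_pos": [0.25,0.45,6.8],"yaw": 0,"jaw": 30},
    {"delta_pos": [0.25,0.45,6.8],"yaw": 0,"jaw": 30}
  ],
  "grip_force": 50
}}

```text
clock: 13.1
eef_pos: [472.5, 400.1, 187.1]
tcp_rot: [3.141, 0.001, 3.138]
contact_force: [-0.1, 0.5, -0.6]
opening: 0.497
grasp_force: 50.7
```

```bash
python3 - <<'E'
from h import *
s=r.sense(); print(s["clock"],pose()[0],s["opening"],s["grasp_force"],s["contact_force"])
E
```

```text
13.1 [472.49257296 400.1212419  187.05681948] 0.4971460033131162 50.65938970976276 [-0.06062327  0.46650262 -0.63351385]
```

Emit:
{"fn": "play_rows", "kwargs": {
  "steps": [
    {"delta_pos": [0,0,-2.5],"yaw": 0,"jaw": 30},
    {"delta_pos": [0,0,-6.5],"yaw": 0,"jaw": 30},
    {"delta_pos": [0,0,-10.5],"yaw": 0,"jaw": 30},
    {"delta_pos": [0,0,-14.5],"yaw": 0,"jaw": 30},
    {"delta_pos": [-2,0,-18.5],"yaw": 0,"jaw": 30},
    {"delta_pos": [-5,0,-22],"yaw": 0,"jaw": 30},
    {"delta_pos": [-8,0,-23],"yaw": 0,"jaw": 30},
    {"delta_pos": [-8,0,-23],"yaw": 0,"jaw": 30}
  ]
}}

```text
clock: 13.9
eef_pos: [555.4, 399.4, 418.6]
tcp_rot: [3.139, 0.005, 3.136]
contact_force: [-1.9, -0.7, -1.2]
opening: 0.497
grasp_force: 51.0
```

```bash
python3 - <<'E'
from h import *
s=r.sense(); print(s["clock"],pose()[0],s["opening"],s["grasp_force"],to([560,200,415],90),to([497.3,88.7,415],90))
E
```

```text
13.9 [555.42754718 399.35966505 418.57250319] 0.49743057746908403 50.97971413793857 ['d', [-0.57, -19.93, 0.32], 'yaw', -0.006] ['d', [5.64, -31.1, 0.26], 'yaw', -0.006]
```

Emit:
{"fn": "play_rows", "kwargs": {
  "steps": [
    {"delta_pos": [0,-3.5,0],"yaw": 0,"jaw": 30},
    {"delta_pos": [0,-7.5,0],"yaw": 0,"jaw": 30},
    {"delta_pos": [0,-11.5,0],"yaw": 0,"jaw": 30},
    {"delta_pos": [0,-15.5,0],"yaw": 0,"jaw": 30},
    {"delta_pos": [0,-19.5,0],"yaw": 0,"jaw": 30},
    {"delta_pos": [1.5,-23.5,0],"yaw": 0,"jaw": 30},
    {"delta_pos": [3.5,-27.5,0],"yaw": 0,"jaw": 30},
    {"delta_pos": [5.5,-31.1,0],"yaw": 0,"jaw": 30}
  ]
}}

```text
clock: 14.7
eef_pos: [494.1, 87.2, 415.5]
tcp_rot: [-3.141, -0.001, 3.138]
contact_force: [1.1, -0.2, -0.3]
opening: 0.496
grasp_force: 51.1
```

Emit:
{"fn": "play_rows", "kwargs": {
  "steps": [
    {"delta_pos": [0,0,2],"yaw": 0,"jaw": 30},
    {"delta_pos": [0,0,5],"yaw": 0,"jaw": 30},
    {"delta_pos": [0,0,8],"yaw": 0,"jaw": 30},
    {"delta_pos": [0,0,11],"yaw": 0,"jaw": 30},
    {"delta_pos": [0,0,12],"yaw": 0,"jaw": 30},
    {"delta_pos": [0,0,12],"yaw": 0,"jaw": 30},
    {"delta_pos": [0,0,12],"yaw": 0,"jaw": 30},
    {"delta_pos": [0,0,12],"yaw": 0,"jaw": 30}
  ]
}}

```text
clock: 15.5
eef_pos: [496.7, 88.9, 297.8]
tcp_rot: [3.141, 0.002, 3.138]
contact_force: [0.5, -0.5, -1.4]
opening: 0.499
grasp_force: 51.1
```

```bash
python3 - <<'E'
from h import *
np.set_printoptions(precision=1,suppress=True)
p,R,s=pose(); print(s["clock"],p,s["opening"],s["contact_force"])
c,im,d,o=see("wrist",["jar","cradle_centre"],"w7"); P=cloud(c,d)
j=P[(abs(P[:,0]-p[0])<40)&(abs(P[:,1]-p[1])<24)&(P[:,2]>p[2]+25)&(P[:,2]<p[2]+50)]; print("jar top",len(j),np.median(j[:,2]),j.min(0),j.max(0))
a=P[(P[:,0]>430)&(P[:,0]<560)&(abs(P[:,1]-90)<70)&(P[:,2]>208)&(P[:,2]<228)]; print("ring",len(a),a.min(0),a.max(0))
print(to([497.3,88.7,250],90))
E
```

```text
15.5 [496.7  88.9 297.8] 0.4993224307553856 [ 0.5 -0.5 -1.4]
wrist jar [([485.2, 52.3], 0.98)]
wrist cradle_centre [([258.3, 203.3], 0.84)]
jar top 7163 335.048558091325 [474.8  64.9 322.8] [518.7 112.9 347.7]
ring 2765 [451.8  44.3 208. ] [527.2 134.3 224.8]
['d', [-0.08, -0.01, 4.72], 'yaw', -0.004]
```

View pics/w7.png

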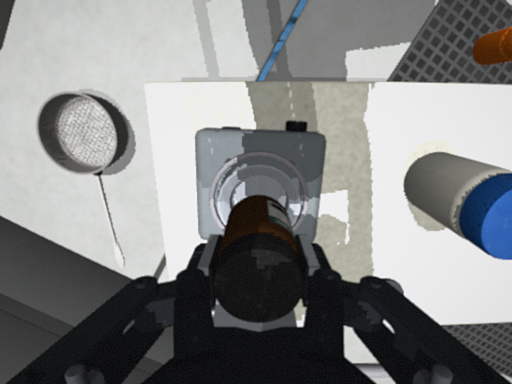

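The jar is held upright at (258,260), right above the cradle. Lowering.

Emit:
{"fn": "play_rows", "kwargs": {
  "steps": [
    {"delta_pos": [-0.05,0,2],"yaw": 0,"jaw": 30},
    {"delta_pos": [-0.05,0,3.5],"yaw": 0,"jaw": 30},
    {"delta_pos": [-0.05,0,4.5],"yaw": 0,"jaw": 30},
    {"delta_pos": [-0.05,0,5.2],"yaw": 0,"jaw": 30},
    {"delta_pos": [-0.05,0,5.6],"yaw": 0,"jaw": 30},
    {"delta_pos": [-0.05,0,6],"yaw": 0,"jaw": 30},
    {"delta_pos": [-0.05,0,6.3],"yaw": 0,"jaw": 30},
    {"delta_pos": [-0.05,0,6.3],"yaw": 0,"jaw": 30}
  ],
  "grip_force": 70
}}

```text
clock: 16.45
eef_pos: [496.5, 88.7, 233.6]
tcp_rot: [3.142, 0.0, 3.138]
contact_force: [-3.6, -0.2, 6.8]
opening: 0.496
grasp_force: 71.5
```

```bash
python3 - <<'E'
from h import *
np.set_printoptions(precision=1,suppress=True)
p,R,s=pose(); print(s["clock"],p,s["opening"],s["contact_force"])
E
```

```text
16.45 [496.5  88.7 233.6] 0.49649395320465206 [-3.6 -0.2  6.8]
```

Emit:
{"fn": "play_rows", "kwargs": {
  "steps": [
    {"delta_pos": [0,0,0.1],"yaw": 0,"jaw": 30},
    {"delta_pos": [0,0,0.2],"yaw": 0,"jaw": 30},
    {"delta_pos": [0,0,0.25],"yaw": 0,"jaw": 30},
    {"delta_pos": [0,0,0.25],"yaw": 0,"jaw": 30},
    {"delta_pos": [0,0,0.25],"yaw": 0,"jaw": 30},
    {"delta_pos": [0,0,0.25],"yaw": 0,"jaw": 30},
    {"delta_pos": [0,0,0.25],"yaw": 0,"jaw": 30},
    {"delta_pos": [0,0,0.25],"yaw": 0,"jaw": 30}
  ]
}}

```text
clock: 17.25
eef_pos: [496.6, 88.7, 231.6]
tcp_rot: [3.142, 0.001, 3.138]
contact_force: [-3.2, 0.1, 7.1]
opening: 0.493
grasp_force: 71.6
```

```bash
python3 - <<'E'
from h import *
np.set_printoptions(precision=1,suppress=True)
p,R,s=pose(); print(s["clock"],p,s["opening"],s["contact_force"],s["wrist_torque"])
c,im,d,o=see("wrist",["cradle_floor"],"w8"); P=cloud(c,d)
rad=np.hypot(P[:,0]-497.3,P[:,1]-88.7); f=P[:,0]<490
for lo,hi in((23,25),(25,27),(27,29),(29,31),(31,33),(33,35),(40,42),(42,44),(44,46)):
  a=P[(rad>lo)&(rad<hi)&f&(P[:,2]<222)&(P[:,2]>185)]; print(lo,len(a),np.percentile(a[:,2],[50,75,95]) if len(a) else 0)
j=P[(rad<24)&(P[:,2]>p[2]+25)&(P[:,2]<p[2]+50)]
A=np.c_[j[:,:2]-j[:,:2].mean(0),np.ones(len(j))]; top=j[j[:,2]>np.median(j[:,2])-3]
print("jar top",np.median(j[:,2]),cv2.minEnclosingCircle(top[:,:2].astype(np.float32)),top.mean(0))
B=np.c_[top[:,:2]-top[:,:2].mean(0),np.ones(len(top))]; print("tilt",np.linalg.lstsq(B,top[:,2],rcond=None)[0])
cs,ims,ds,_=see("side",[],"s8")
h=cv2.resize(cv2.cvtColor(ims[140:210,225:325],cv2.COLOR_RGB2BGR),None,fx=4,fy=4,interpolation=cv2.INTER_CUBIC)
w=cv2.cvtColor(im[90:390,130:390],cv2.COLOR_RGB2BGR); H=max(h.shape[0],w.shape[0])
pad=lambda x:cv2.copyMakeBorder(x,0,H-x.shape[0],0,0,cv2.BORDER_CONSTANT)
cv2.imwrite("pics/c8.png",np.hstack([pad(h),pad(w)]))
E
```

```text
17.25 [496.6  88.7 231.6] 0.49286970960052623 [-3.2  0.1  7.1] [-0.2  0.7 -0.1]
wrist cradle_floor []
23 687 [211.6 216.8 221.1]
25 98 [209.3 209.7 210.3]
27 289 [210.3 210.9 211.6]
29 312 [211.6 212.1 212.8]
31 351 [212.9 213.3 213.9]
33 394 [214.  214.4 215. ]
40 283 [212.6 213.1 213.9]
42 572 [213.2 213.7 214.3]
44 623 [212.5 213.2 213.9]
jar top 268.82402214919813 ((497.19549560546875, 88.67910766601562), 23.98267364501953) [495.   88.5 268.9]
tilt [ -0.   -0.  268.9]
```

View pics/c8.png

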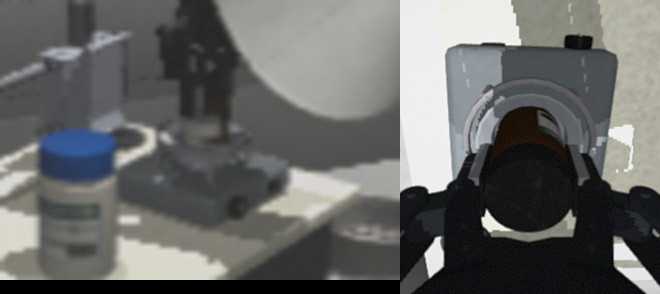

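The cradle's rim (about 214.5 mm) is level with the fixed ring (about 214). The jar is upright at (497,89) with its base on the cradle floor, and the guard still hangs on the rail in the side view, so I hand in.

```bash
python3 -c "
from rig import r
print(r.sense()['eef_pos'],r.sense()['contact_force']); print(r.sign_off())"
```

```text
[496.58360366  88.67166365 231.62677193] [-4.36820531 -1.3019889   6.57019115]
the job is handed in; nothing more can be done
None
```

I handed the job in at about 17.5 s of 64 s, with the guard hanging midway between the rings and the small jar held pressed until the cradle's rim was level with the ring to about 1 mm; the hand-in gave no verdict.

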